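# Squeeze a canvas stretcher joint home and park the press wheel

## Task

Use the handwheel of the little bench press to squeeze the loose stretcher bar fully home into the slotted cross rail: wind clockwise by the black handle until you feel the joint close, and press firmly for a moment (about 10 N of push at the handle, never over 20 N). Then wind the wheel back until the white pointer on its rim stands at the yellow rest mark, leaving the joint closed, and let go. Move the bar only with the press, and leave the paint jar, brush pot and candle where they are.

Things in the scene. Friction and masses are not known exactly. Their poses are not given: they have to be found in the camera images.
- wheel_centre (a point): Centre of the red three-spoked handwheel (rim radius 60 mm to the middle of its 12 mm thick round rim), on its vertical axis, at mid-rim height. It lies level on the green gearbox, turns with about 0.06 N m of friction and stays where it is left; it can turn at least 0.4 rad beyond either place it must go.
- press: Fixed press board, 190 x 430 x 20 mm; origin at table level under the wheel's axis, +y pointing away from the cross rail. Winding clockwise (from above) drives the jaw 25 mm per rad towards -y onto the bar's end; it only pushes, it is not fastened to it. Push at the handle arrives there 2.4 times larger, less 2.4 N. The joint closes 0.8 to 1.9 rad clockwise of the rest mark, to be found by feel.
- handle (a point): Middle of the black upright handle peg on the wheel's rim, 60 mm from the axis, opposite the pointer: 16 mm thick, its top 22.5 mm above this point, the rim's top surface 22.5 mm below. It does not spin. All round it is open above the rim: it can be pushed from either side or straddled from above.
- pointer (a point): Tip of the white pointer fixed to the outside of the wheel's rim, 82 mm from the wheel's axis, opposite the handle; it turns with the wheel.
- rest_mark (a point): Where the pointer's tip must stand: 82 mm from the wheel's axis, just above the inner end of the 4 mm wide yellow line across the black tab (44 mm wide, 12 mm deep, top 33 mm below the handle's middle and 7 mm below this point) beside the wheel's far rim. The tab's arm is fixed but set differently each time.
- bar_shoulder (a point): Middle of the shoulder of the loose brown stretcher bar (110 long, 45 wide, 18 mm thick, about 0.12 kg, lying flat between two low guides), the face from which its 16 mm wide, 26 mm long tongue sticks out; the tongue already stands in the cross rail's slot. It is open by 5 to 14 mm at the start.
- bar: The loose stretcher bar itself; origin under the middle of its shoulder, +y along the bar towards the press jaw, z up.
- cross: Pale cross rail clamped to the board (150 long, 45 wide, 18 mm thick; open slot 20 mm wide, 34 mm deep). Origin at table level under the middle of the face in which the slot opens; +y points out of the slot towards bar, jaw and wheel. The joint is closed when the bar's shoulder lies on this face (y of bar_shoulder here = 0).
- paint_jar: Bystander: paint jar, 60 mm across, 75 mm tall, origin under its centre.
- brush_pot: Bystander: terracotta pot, 72 mm across, 85 mm tall, with brushes rising to 240 mm, origin under its centre.
- candle: Bystander: thick white candle, 54 mm across, 98 mm tall, origin under its centre.
Not all that is in view belongs to the job. What is meant by the bar is not green or pink, and is the smaller of those in its own colour.

How it is judged:
By the outcome, as a careful person would: the job done as asked, in the order asked, and still so for the second after the job is handed in, with the robot touching nothing.
It also fails if it takes over 58 s, if anything falls off the work surface, if the arm or the gripper's body presses on something with over 40 N, if the wrist force passes 120 N, or if a joint passes its speed limit or range.

## Robot

A 6-joint arm with a two-finger parallel gripper is mounted at the origin on the work surface. World frame = base frame: x ahead of the robot, y to its left, z up, the work surface at z = 0. Lengths are in m, angles in degrees, forces in N, time in s.
With the tool pointing down it reaches from about 0.375 to 0.9 m from the base axis. Payload 3.1 kg.
Tool frame: the origin (TCP) lies on the centre line of the jaws, within the pads' length; the fingertips stand tips_ahead ahead of it and the grasp point (between the pads) lies 11 mm behind it (tips_ahead is the distance from the TCP to the fingertips, in m); z points along the fingers, y is the line along which they close (so a half turn about z gives the same grasp; the last joint's range is limited). The gripper opens to 85 mm and grips with 20 to 120 N. Pads are 22 mm wide; open, the fingers measure 114 mm over their backs; the gripper's body (76 mm by 85 mm) begins 54 mm behind the grasp point. The pads swing forward as they close: fully open they stand 13 mm farther back than shut.
Start: joints at [-78.638, 30.224, 82.088, -0, 67.689, -10.227], TCP at [0.23, -0.581, 0.239] pointing down, gripper open.
Joint ranges: [-176.69, 176.69], [-43.24, 126.21], [12.49, 139.97], [-82, 262], [0, 151.66], [-163.58, 163.58]. Speed limits (degrees/s): [159.86, 159.86, 180, 180, 180, 180].

## Interface

Orientations are given as a 3x3 rotation matrix whose columns are the frame's x, y, z axes.
In Python, from workcell import * gives the robot as it stands.
- The arm moves only by the tool move_arm, never from a script. Its argument "plan" is a list that holds one entry, the list of rows, each a list of 7 numbers: the shift along the tool's x, y, z in mm, then the turn, a rotation vector about the tool's x, y, z in degrees, then the closure in counts, from 0 (fully open) to 255 (shut). A call has 1 to 10 rows; each row shifts and turns the commanded pose from where the row before left it, along the tool's axes as they then stand; what a row does not reach is not made up. A row lasts 1/10 s, in which the tool goes at most 50 mm and 8.59 degrees, less where a joint would pass 70% of its speed; a pose out of reach is approached as far as the arm can. A call with a gripper value outside its range is refused whole. The fingers move at their own pace and stop on an object; "force" is the grip in N (left out, the last holds). Time passes only in rows, so rows that do not move let the fingers close. It gives the time, the measured TCP pose, the force, the opening and the grip force at its end, in the units of the state.
- read_state(): the state, without advancing time (a new reading comes with each control period).
- capture(name): name is "side" or "top" or "wrist"; returns the picture (400x640x3 uint8, red, green, blue); there is no depth.
- camera_info(name): a dict with "fx", "fy", "cx", "cy" (pixels), "world_to_cam" (4x4, takes a point from world to camera coordinates). Camera axes: x right, y up, looking along -z (the intrinsics and any distortion apply to the point x, -y, -z); pixel columns grow to the right and rows downward; lengths in m; the calibration is good to about 2 mm. A picture is of the moment at which its call begins: read the wrist's pose just before it. camera_info takes no time and is no camera call; for the wrist camera it gives the pose at the moment of the call.
- close_job(): hands the job in; it is judged then, once.
The state is a dict: "clock": time; "joint_pos": joint angles; "joint_vel": joint speeds; "tau": joint torques, N m; "tcp_pos": TCP position; "tcp_rot": TCP orientation; "contact_force": force on the tool from outside, world axes, zero at the start; "wrist_torque": the same for the moment, N m; "opening": opening from 0.0 (shut) to 1.0 (fully open); "finger_force": force on a finger pad.
Only numpy, scipy, OpenCV 4.12 (cv2) and the standard library are available. Lean on these libraries where they do the work, as an engineer would, in place of code of your own. Each camera call takes 0.05 s, during which the arm holds its last target. There are 200 camera calls.

## Working session

There is one attempt and no reset: what is moved stays moved. The work goes in short steps, Python scripts to look and compute and a tool call to move; the robot and the scene stay as the last step left them, time stands still between calls to the robot, and variables do not carry over. Pictures are saved under pics/ and viewed, at most 10 in all, crops included, and the job is handed in when it is done.

Besides the shell and the picture viewer there is one more tool, called after ">>>" in YAML: its name, and indented under it one key for each argument. move_arm: Moves the arm, as the interface text tells. Its arguments: {"type":"object","properties":{"plan":{"type":"array","items":{"type":"array","items":{"type":"array","items":{"type":"number"}}}},"force":{"type":"number"}},"required":["plan"]}

```bash
mkdir -p pics; ls; python3 - <<'E'
from workcell import *
import cv2
s=read_state();print(s)
for n in("top","side"):
    i=capture(n);cv2.imwrite(f"pics/{n}0.png",i[:,:,::-1]);c=camera_info(n);print(n,c)
E
```

```text
pics
{'clock': 0.0, 'joint_pos': array([-7.86395426e+01,  3.02795841e+01,  8.21547044e+01, -4.28166569e-04,
        6.76873886e+01, -1.02259137e+01]), 'joint_vel': array([0.06027891, 0.06473595, 0.01857044, 0.04024273, 0.04855002,
       0.03063853]), 'tau': array([-1.76569461e-03, -4.42362893e+01, -1.78022915e+01, -4.77775739e-04,
        8.42971931e-03, -8.48377795e-06]), 'tcp_pos': array([ 0.22984435, -0.58047845,  0.23833628]), 'tcp_rot': array([[ 9.29863057e-01,  3.67905578e-01, -4.25099145e-04],
       [ 3.67905637e-01, -9.29860803e-01,  2.08069528e-03],
       [ 3.70216366e-04, -2.09115804e-03, -9.99997745e-01]]), 'contact_force': array([0.696142  , 0.54628205, 0.59512914]), 'wrist_torque': array([0.0822297 , 0.00199446, 0.02155034]), 'finger_force': 0.0, 'opening': 1.0056012020142424}
top {'fx': 360.93468778321835, 'fy': 360.93468778321835, 'cx': 317.596186357397, 'cy': 197.08671852997028, 'world_to_cam': array([[-0.02912435, -0.99957447, -0.0016261 ,  0.05165138],
       [ 0.99516383, -0.02914844,  0.09380471, -0.59429211],
       [-0.09381219,  0.00111377,  0.99558929, -0.99392274],
       [ 0.        ,  0.        ,  0.        ,  1.        ]])}
side {'fx': 424.0562087617913, 'fy': 424.0562087617913, 'cx': 323.8884516669014, 'cy': 198.53507040367924, 'world_to_cam': array([[-0.998379  , -0.05544095,  0.01287144,  0.60136227],
       [ 0.04904791, -0.72335352,  0.68873361, -0.0893033 ],
       [-0.02887345,  0.68824849,  0.72490023, -1.31586519],
       [ 0.        ,  0.        ,  0.        ,  1.        ]])}
```

View pics/top0.png

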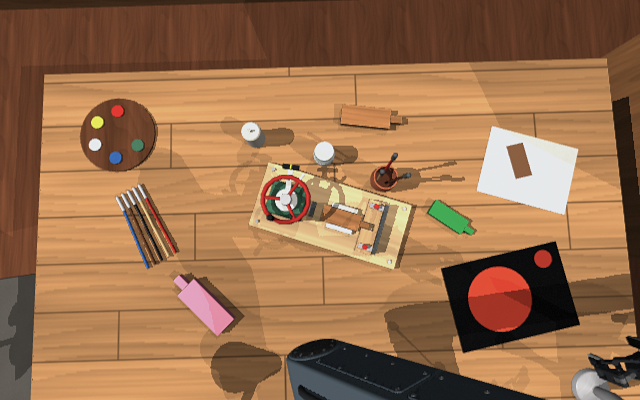

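View pics/side0.png

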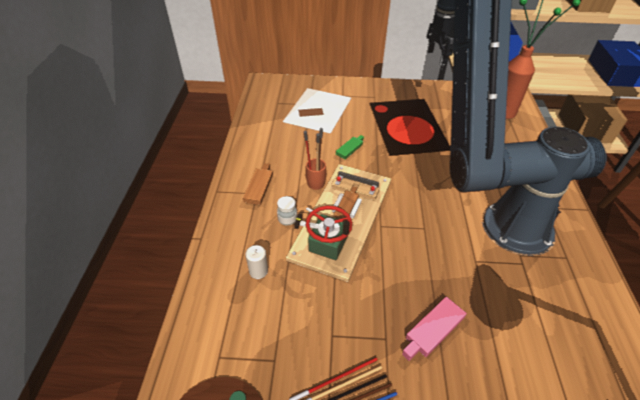

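Top view: red wheel at (286,200), black handle about (270,217), black tab with a yellow mark about (290,167), and the cross rail about (372,227). Candidates for the bar:
- Brown bar in the press, (343,219)
- Larger brown bar, (370,117)
- Green bar, (450,217)
- Pink bar, (205,305)

I choose (343,219), the smaller brown one between the guides. Next is a close crop to check it.

```bash
python3 - <<'E'
import cv2,numpy as np
a=cv2.imread("pics/top0.png")[150:275,240:420];b=cv2.imread("pics/side0.png")[155:280,260:400]
a=cv2.resize(a,None,fx=4.4,fy=4.4,interpolation=cv2.INTER_CUBIC)[:,:790]
cv2.imwrite("pics/c1.png",a)
b=cv2.resize(b,None,fx=4.7,fy=4.7,interpolation=cv2.INTER_CUBIC)
cv2.imwrite("pics/c2.png",b)
E
```

```text
(no output)
```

View pics/c1.png

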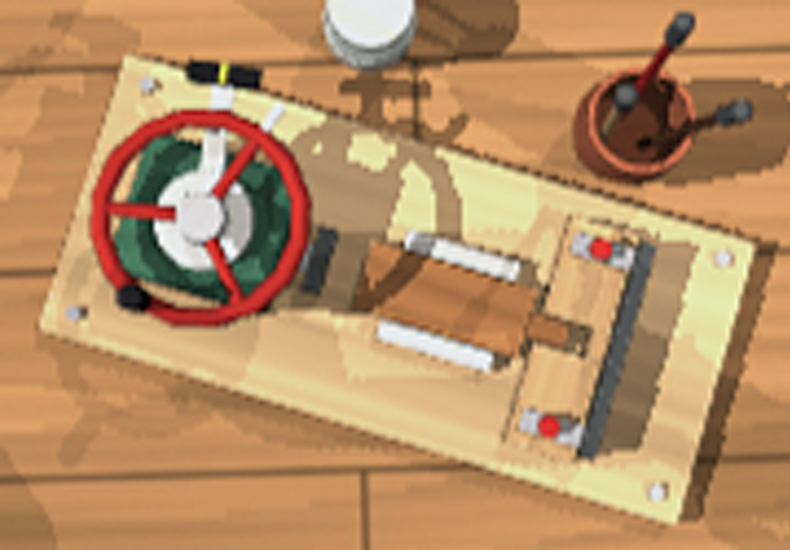

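View pics/c2.png

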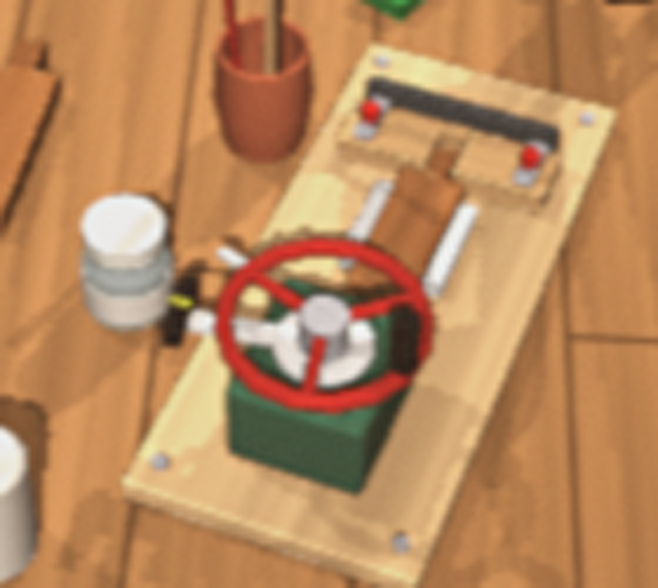

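The crops confirm it: the brown bar between the white guides, top ≈(343,219), has its tongue in the pale rail. The pointer tip is at top ≈(302,177), the yellow mark at (291,168) and the handle at (270,218). The pointer already stands clockwise of the rest mark.

```bash
cat > h.py <<'E'
import cv2,numpy as np
from workcell import *
def ray(n,uv,c=None):
    c=c or camera_info(n);W=c["world_to_cam"];R,t=W[:3,:3],W[:3,3]
    d=np.array([(uv[0]-c["cx"])/c["fx"],-(uv[1]-c["cy"])/c["fy"],-1]);return -R.T@t,R.T@d
def onz(n,uv,z,c=None):
    o,d=ray(n,uv,c);return o+d*(z-o[2])/d[2]
def tri(n1,p1,n2,p2):
    o,d=ray(n1,p1);q,e=ray(n2,p2)
    s=np.linalg.lstsq(np.c_[d,-e],q-o,rcond=None)[0];a=o+d*s[0];b=q+e*s[1];return (a+b)/2,np.linalg.norm(a-b)*1e3
def proj(n,P,c=None):
    c=c or camera_info(n);p=c["world_to_cam"]@np.r_[P,1];return c["cx"]-c["fx"]*p[0]/p[2],c["cy"]+c["fy"]*p[1]/p[2]
def redmask(im):
    r,g,b=[im[:,:,k].astype(int) for k in range(3)];return ((r>120)&(g<60)&(b<60)).astype(np.uint8)
def yel(im):
    r,g,b=[im[:,:,k].astype(int) for k in range(3)];return ((r>150)&(g>150)&(b<90)).astype(np.uint8)
E
python3 - <<'E'
from h import *
np.set_printoptions(precision=4,suppress=True)
I={n:cv2.imread(f"pics/{n}0.png")[:,:,::-1] for n in("top","side")}
box={"top":(160,235,255,320),"side":(195,250,295,360)}
C={};Y={}
for n,(a,b,c,d) in box.items():
    m=redmask(I[n][a:b,c:d]);cs=cv2.findContours(m,cv2.RETR_EXTERNAL,cv2.CHAIN_APPROX_NONE)[0]
    k=cv2.convexHull(max(cs,key=cv2.contourArea));e=cv2.fitEllipse(k);C[n]=np.add(e[0],(c,a));print(n,C[n],e[1:])
    v,u=np.nonzero(yel(I[n][a-15:b,c-10:d]));print("yel",[(x+c-10,y+a-15) for x,y in zip(u,v)])
W,g=tri("top",C["top"],"side",C["side"]);print("wheel",W,g)
crop1=lambda x,y:(240+(x+.5)/4.4-.5,150+(y+.5)/4.4-.5)
crop2=lambda x,y:(260+(x+.5)/4.7-.5,155+(y+.5)/4.7-.5)
def show(nm,p,q):
    P,g=tri("top",crop1(*p),"side",crop2(*q));d=P-W;print(nm,P,"gap",round(g,1),"r",np.hypot(*d[:2]),"dz",d[2],"ang",np.degrees(np.arctan2(d[1],d[0])))
show("pointer",(278,109),(223,248)); show("yellow in",(224,82),(190,304)); show("handle top",(130,294),(405,312))
z=W[2]
for nm,p,z in(("ptr",(278,109),z),("rest",(224,82),z-.007),("handle",(132,298),z+.0285)):
    P=onz("top",crop1(*p),z);d=P-W;print(nm,P,np.hypot(*d[:2]),np.degrees(np.arctan2(d[1],d[0])))
for nm,p,z in(("corner",(125,57),.02),("corner",(758,243),.02),("c",(680,520),.02),("c",(42,328),.02),("slotmouth",(528,325),.038),("tongue end",(588,345),.038)):
    print(nm,onz("top",crop1(*p),z))
for nm,p,h in(("jar",(323,148),.075),("pot",(384,170),.085),("candle",(250,128),.098)): print(nm,onz("top",p,h))
E
```

```text
top [285.2646 199.0265] ((48.7467041015625, 49.413780212402344), 62.87591552734375)
yel [(np.int64(290), np.int64(164)), (np.int64(291), np.int64(164)), (np.int64(290), np.int64(165)), (np.int64(291), np.int64(165)), (np.int64(290), np.int64(168))]
side [328.6317 223.7541] ((36.03511428833008, 45.32802200317383), 92.03166198730469)
yel [(np.int64(296), np.int64(218)), (np.int64(297), np.int64(218)), (np.int64(298), np.int64(219)), (np.int64(299), np.int64(219))]
wheel [0.5846 0.1185 0.1116] 0.991765890047915
pointer [0.6472 0.0709 0.1217] gap 0.8 r 0.07865931124610667 dz 0.010118400167304586 ang -37.24707092888279
yellow in [0.6656 0.1034 0.1068] gap 1.6 r 0.08242183865507402 dz -0.004733850104852888 ang -10.54655174036657
handle top [0.5388 0.1535 0.1676] gap 0.3 r 0.05765600611715416 dz 0.05602886759201109 ang 142.63020580704836
ptr [0.6484 0.0713 0.1116] 0.07936868392372728 -36.484708819607874
rest [0.6668 0.1035 0.1046] 0.08358462405610892 -10.317256001038396
handle [0.5375 0.1561 0.1401] 0.06022522664485924 141.35962438645208
corner [0.7003 0.1741 0.02  ]
corner [ 0.5663 -0.2334  0.02  ]
c [ 0.3912 -0.1743  0.02  ]
c [0.5249 0.2304 0.02  ]
slotmouth [ 0.5174 -0.0805  0.038 ]
tongue end [ 0.5037 -0.1179  0.038 ]
jar [0.7255 0.0156 0.075 ]
pot [ 0.6581 -0.1464  0.085 ]
candle [0.7805 0.2104 0.098 ]
```

>>> move_arm:
  plan:
    - [[28,-28,-4,0,0,0,0],[28,-28,-4,0,0,0,0],[28,-28,-4,0,0,0,0],[28,-28,-4,0,0,0,0],[28,-28,-4,0,0,0,0],[28,-28,-4,0,0,0,0],[28,-28,-4,0,0,0,0],[28,-28,-4,0,0,0,0],[28,-28,-4,0,0,0,0],[28,-28,-4,0,0,0,0]]

```text
clock: 1.1
tcp_pos: [0.3875, -0.216, 0.2793]
tcp_rot: [[0.93, 0.368, -0.0], [0.368, -0.93, 0.0], [-0.0, -0.001, -1.0]]
contact_force: [1.2, 0.5, 0.6]
opening: 1.001
finger_force: 0.0
```

>>> move_arm:
  plan:
    - [[28,-28,-4,0,0,0,0],[28,-28,-4,0,0,0,0],[28,-28,-4,0,0,0,0],[28,-28,-4,0,0,0,0],[28,-28,-4,0,0,0,0],[28,-28,-4,0,0,0,0],[28,-28,-4,0,0,0,0],[28,-28,-4,0,0,0,0],[28,-28,-4,0,0,0,0],[25,-25,-4,0,0,0,0]]

```text
clock: 2.1
tcp_pos: [0.5431, 0.1437, 0.319]
tcp_rot: [[0.93, 0.369, -0.001], [0.369, -0.93, -0.0], [-0.001, -0.0, -1.0]]
contact_force: [1.0, -1.0, 0.2]
opening: 1.0
finger_force: 0.0
```

>>> move_arm:
  plan:
    - [[0,0,0,0,0,-8,0],[0,0,0,0,0,-8,0],[0,0,0,0,0,-8,0],[0,0,0,0,0,-8,0],[0,0,0,0,0,-8,0],[0,0,0,0,0,-8,0],[0,0,0,0,0,-8,0],[0,0,0,0,0,-8,0],[0,0,0,0,0,-8,0],[0,0,0,0,0,-8,0]]

```text
clock: 3.1
tcp_pos: [0.5426, 0.1417, 0.3188]
tcp_rot: [[-0.207, 0.978, -0.001], [0.978, 0.207, -0.0], [0.0, -0.001, -1.0]]
contact_force: [0.3, -0.4, 0.7]
opening: 1.0
finger_force: 0.0
```

>>> move_arm:
  plan:
    - [[0,0,0,0,0,-8,0],[0,0,0,0,0,-8,0],[0,0,0,0,0,-8,0],[0,0,0,0,0,-8,0],[0,0,0,0,0,-8,0],[0,0,0,0,0,0,0]]

```text
clock: 3.7
tcp_pos: [0.5426, 0.1418, 0.3188]
tcp_rot: [[-0.783, 0.622, -0.001], [0.622, 0.783, -0.0], [0.001, -0.001, -1.0]]
contact_force: [0.5, 0.2, 1.0]
opening: 1.0
finger_force: 0.0
```

```bash
python3 - <<'E'
from h import *
import json,workcell
s=read_state();c=camera_info("wrist");i=capture("wrist");cv2.imwrite("pics/w1.png",i[:,:,::-1])
t=capture("top");cv2.imwrite("pics/top1.png",t[:,:,::-1])
print(s["tcp_pos"],s["tcp_rot"],c,getattr(workcell,"tips_ahead",None),[n for n in dir(workcell) if n[0]!="_"],s["contact_force"])
np.save("w1.npy",c["world_to_cam"])
for k,z in dict(W=(.5846,.1185,.1116),h=(.5375,.155,.14),p=(.6484,.0713,.1116),rest=(.6656,.1034,.1046)).items():print(k,proj("wrist",z,c))
E
```

```text
[0.54260672 0.14175069 0.31883052] [[-7.83413217e-01  6.21500116e-01 -1.15645124e-03]
 [ 6.21500577e-01  7.83413703e-01 -5.10873864e-05]
 [ 8.74228929e-04 -7.58757644e-04 -9.99999330e-01]] {'fx': 296.7126215285949, 'fy': 296.7126215285949, 'cx': 319.3509420667809, 'cy': 200.76556443460072, 'world_to_cam': array([[ 6.20974919e-01,  7.83830344e-01,  3.75321591e-04,
        -4.48193080e-01],
       [-7.50676899e-01,  5.94847374e-01, -2.87473120e-01,
         3.83352809e-01],
       [-2.25553414e-01,  1.78231852e-01,  9.57788632e-01,
        -3.57909897e-01],
       [ 0.00000000e+00,  0.00000000e+00,  0.00000000e+00,
         1.00000000e+00]])} 0.008 ['MotionError', 'camera_info', 'capture', 'close_job', 'read_state', 'tips_ahead'] [0.48655032 0.18765507 0.98542423]
W (np.float64(325.7112570112313), np.float64(214.77899645070434))
h (np.float64(326.01299825101495), np.float64(171.02304696187502))
p (np.float64(327.3566928023731), np.float64(272.56351543081337))
rest (np.float64(354.5634678142626), np.float64(265.42277398283477))
```

View pics/w1.png

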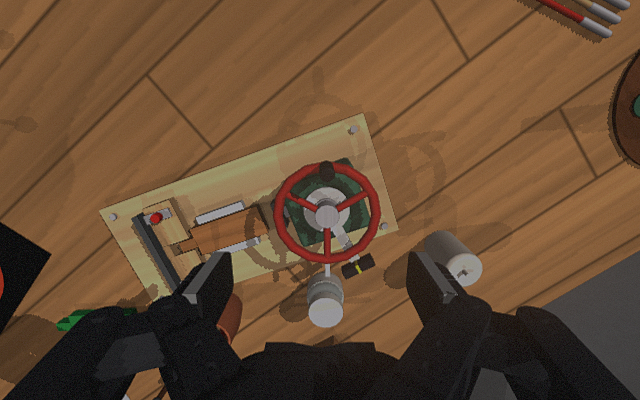

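The wrist view agrees with the projections: wheel (327,212), handle (327,171), pointer (327,273), yellow mark (355,266). A quick refinement combines the wrist and top views.

```bash
python3 - <<'E'
from h import *
np.set_printoptions(precision=4,suppress=True)
i=cv2.imread("pics/w1.png")[:,:,::-1];a,b,c,d=150,268,265,390
r,g,bb=[i[a:b,c:d,k].astype(int) for k in range(3)]
m=((r>90)&(g<r*.4)&(bb<r*.4)).astype(np.uint8)
k=cv2.convexHull(max(cv2.findContours(m,0,cv2.CHAIN_APPROX_NONE)[0],key=cv2.contourArea));e=cv2.fitEllipse(k);C=np.add(e[0],(c,a));print(C,e)
W,gp=tri("top",(285.2646,199.0265),"wrist",C);print("W",W,gp)
W2,gp=tri("side",(328.63,223.75),"wrist",C);print("W side",W2,gp)
def ang(P):d=P-W;return P,np.hypot(*d[:2]),np.degrees(np.arctan2(d[1],d[0]))
r,g,bb=[i[:,:,k].astype(int) for k in range(3)]
v,u=np.nonzero((r>110)&(g>100)&(bb<60)&(g>.8*r));s=(abs(u-355)<10)&(abs(v-266)<10);pts=np.c_[u,v][s];print(pts.tolist())
print("mark",ang(onz("wrist",pts.mean(0),W[2]-.007)))
v,u=np.nonzero((r>90)&(abs(r-bb)<25));s=(abs(u-327)<6)&(v>262)&(v<278);print(np.c_[u,v][s].tolist())
r,g,bb=[i[160:182,312:342,k].astype(int) for k in range(3)]
v,u=np.nonzero(np.maximum(r,g)<45);q=(312+u.mean(),160+v.mean());print("handle",q,ang(onz("wrist",q,W[2]+.0285)))
E
```

```text
[326.7201 212.2981] ((61.72014617919922, 62.298118591308594), (101.02436828613281, 106.11497497558594), 84.50946807861328)
W [0.586  0.1194 0.1014] 0.06643475418941265
W side [0.5832 0.1214 0.1142] 1.892108706227214
[[356, 265], [357, 265], [356, 266], [357, 266], [358, 266], [356, 267], [357, 267], [358, 267], [356, 268], [357, 268], [358, 268], [359, 268], [357, 269], [358, 269], [359, 269], [358, 270], [359, 270], [360, 270], [358, 271], [359, 271], [360, 271], [361, 271], [359, 272], [360, 272], [361, 272], [359, 273], [360, 273]]
mark (array([0.6786, 0.1012, 0.0944]), np.float64(0.0943815154185041), np.float64(-11.072211752328634))
[[325, 264], [326, 264], [327, 264], [328, 264], [329, 264], [325, 265], [326, 265], [327, 265], [328, 265], [329, 265], [325, 266], [326, 266], [327, 266], [328, 266], [329, 266], [325, 267], [326, 267], [327, 267], [328, 267], [329, 267], [325, 268], [326, 268], [327, 268], [328, 268], [329, 268], [325, 269], [326, 269], [327, 269], [328, 269], [329, 269], [325, 270], [326, 270], [327, 270], [328, 270], [329, 270], [325, 271], [326, 271], [327, 271]
[... 167 characters left out ...]
], [322, 274], [323, 274], [324, 274], [325, 274], [326, 274], [327, 274], [328, 274], [329, 274], [330, 274], [331, 274], [332, 274], [322, 275], [323, 275], [324, 275], [325, 275], [326, 275], [327, 275], [328, 275], [329, 275], [330, 275], [331, 275], [332, 275], [322, 276], [323, 276], [324, 276], [325, 276], [326, 276], [327, 276], [328, 276], [329, 276], [330, 276], [331, 276], [332, 276], [322, 277], [323, 277], [324, 277], [325, 277], [326, 277], [327, 277], [328, 277], [329, 277], [330, 277], [331, 277], [332, 277]]
handle (np.float64(324.2962962962963), np.float64(168.85185185185185)) (array([0.5363, 0.154 , 0.1299]), np.float64(0.060521602901683104), np.float64(145.0885188232304))
```

>>> move_arm:
  plan:
    - [[13,6,0,0,0,0,150],[0,0,25,0,0,0,150],[0,0,25,0,0,0,150],[0,0,25,0,0,0,150],[0,0,25,0,0,0,150],[0,0,20,0,0,0,150],[0,0,15,0,0,0,150],[0,0,10,0,0,0,150]]
  force: 20

```text
clock: 4.6
tcp_pos: [0.5354, 0.1553, 0.1731]
tcp_rot: [[-0.783, 0.622, -0.002], [0.622, 0.783, 0.0], [0.002, -0.001, -1.0]]
contact_force: [0.1, -0.5, -0.6]
opening: 0.411
finger_force: 0.0
```

```bash
python3 - <<'E'
from h import *
i=capture("wrist");cv2.imwrite("pics/w2.png",i[:,:,::-1]);s=read_state();print(s["tcp_pos"],s["contact_force"],s["opening"])
E
```

```text
[0.53485987 0.15509172 0.17199935] [ 0.1584982  -0.02117195 -0.8342602 ] 0.41184932190239354
```

View pics/w2.png

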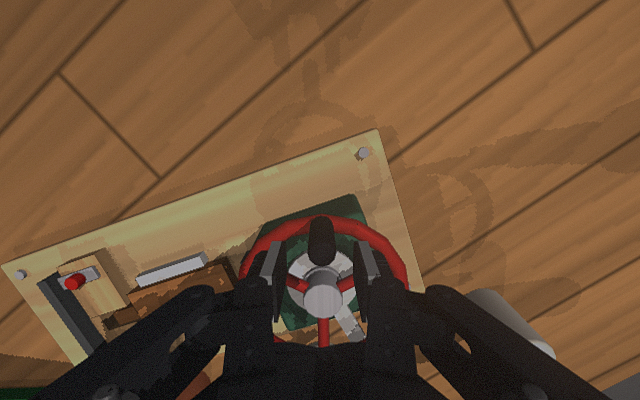

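The peg is at (321,240), centred between the fingertips at (275,245) and (365,245), so I go down.

>>> move_arm:
  plan:
    - [[-1,0,10,0,0,0,150],[0,0,10,0,0,0,150],[0,0,8,0,0,0,150],[0,0,5,0,0,0,150],[0,0,0,0,0,0,150]]

```text
clock: 5.15
tcp_pos: [0.5368, 0.1538, 0.1406]
tcp_rot: [[-0.783, 0.621, -0.001], [0.621, 0.783, -0.0], [0.001, -0.001, -1.0]]
contact_force: [0.7, -0.3, -0.8]
opening: 0.413
finger_force: 0.0
```

```bash
python3 - <<'E'
from h import *
i=capture("side");s=read_state();print(s["tcp_pos"],s["contact_force"],s["opening"])
cv2.imwrite("pics/s2.png",cv2.resize(i[150:280,240:420],None,fx=4.4,fy=4.4,interpolation=cv2.INTER_CUBIC)[:,:,::-1])
E
```

```text
[0.53719162 0.15386991 0.14103636] [ 0.89775295  0.08602402 -0.56367805] 0.4134812426189569
```

View pics/s2.png

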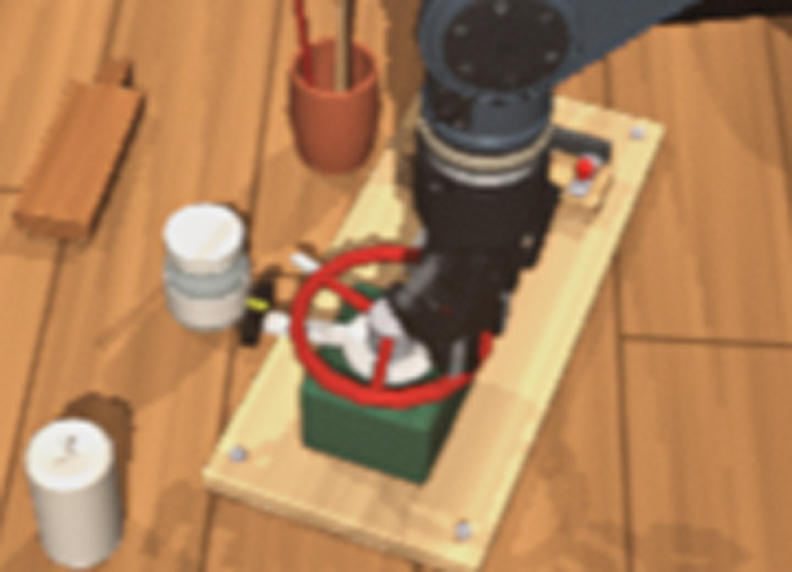

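>>> move_arm:
  plan:
    - [[0,0,0,0,0,0,180],[0,0,2,0,0,0,180],[0,2,0,0,0,2,180],[0,2,0,0,0,2,180],[0,2.1,0,0,0,2,180],[0,2.1,0,0,0,2,180],[0,2.1,0,0,0,2,180],[0,2.1,0,0,0,2,180]]

```text
clock: 6.0
tcp_pos: [0.5456, 0.1627, 0.1395]
tcp_rot: [[-0.636, 0.771, -0.0], [0.771, 0.636, -0.001], [-0.0, -0.001, -1.0]]
contact_force: [-0.3, -0.9, -0.1]
opening: 0.297
finger_force: 0.6
```

>>> move_arm:
  plan:
    - [[0,2.1,0,0,0,2,180],[0,2.1,0,0,0,2,180],[0,2.1,0,0,0,2,180],[0,2.1,0,0,0,2,180]]

```text
clock: 6.4
tcp_pos: [0.5521, 0.1678, 0.1395]
tcp_rot: [[-0.523, 0.853, -0.001], [0.853, 0.523, -0.0], [0.0, -0.001, -1.0]]
contact_force: [-0.6, -0.6, 1.6]
opening: 0.295
finger_force: 0.6
```

>>> move_arm:
  plan:
    - [[-0.1,2.1,0,0,0,2,180],[-0.1,2.1,0,0,0,2,180],[0,1,0,0,0,1,180]]

```text
clock: 6.7
tcp_pos: [0.5567, 0.1704, 0.1394]
tcp_rot: [[-0.447, 0.895, -0.001], [0.895, 0.447, -0.0], [0.0, -0.001, -1.0]]
contact_force: [-0.8, -0.5, 1.3]
opening: 0.295
finger_force: 0.6
```

>>> move_arm:
  plan:
    - [[0,2.1,0,0,0,1.8,180],[0,2.1,0,0,0,1.8,180],[0,2.1,0,0,0,1.8,180]]

```text
clock: 7.0
tcp_pos: [0.5622, 0.1731, 0.1393]
tcp_rot: [[-0.36, 0.933, -0.001], [0.933, 0.36, 0.0], [0.001, -0.001, -1.0]]
contact_force: [-1.8, 0.2, 0.6]
opening: 0.296
finger_force: 0.7
```

>>> move_arm:
  plan:
    - [[0,2.1,0,0,0,2,180],[0,2.1,0,0,0,2,180]]

```text
clock: 7.2
tcp_pos: [0.5662, 0.1745, 0.1393]
tcp_rot: [[-0.294, 0.956, -0.001], [0.956, 0.294, 0.0], [0.001, -0.001, -1.0]]
contact_force: [-2.2, 0.9, 0.8]
opening: 0.295
finger_force: 0.7
```

>>> move_arm:
  plan:
    - [[0,2.1,0,0,0,2,180],[0,2.1,0,0,0,2,180]]

```text
clock: 7.4
tcp_pos: [0.5703, 0.1757, 0.1393]
tcp_rot: [[-0.227, 0.974, -0.001], [0.974, 0.227, 0.0], [0.0, -0.001, -1.0]]
contact_force: [-1.5, 0.3, 2.4]
opening: 0.295
finger_force: 0.7
```

```bash
python3 - <<'E'
from h import *
i=capture("top");j=capture("wrist");s=read_state();print(s["tcp_pos"],s["contact_force"])
f=lambda a:cv2.resize(a,None,fx=3,fy=3,interpolation=cv2.INTER_CUBIC)
cv2.imwrite("pics/t3.png",np.hstack([f(i[160:290,290:420]),f(j[230:360,0:130])])[:,:,::-1])
E
```

```text
[0.57078893 0.17573424 0.13933169] [-0.80232085 -0.35205219  0.16176258]
```

View pics/t3.png

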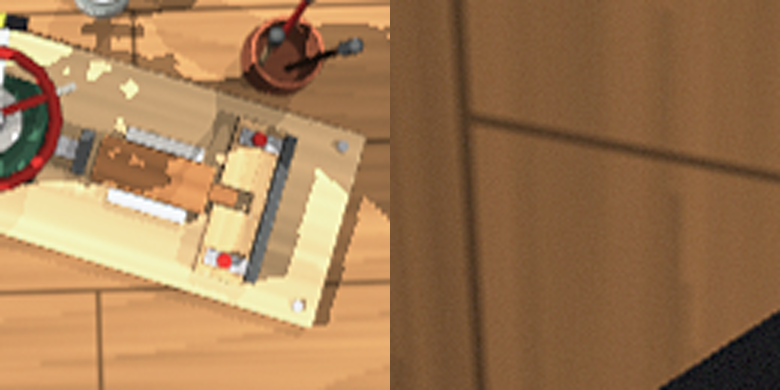

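The jaw at (318,212) is a few mm short of the bar end at (322,213), and the shoulder gap at (362,225) is still open. I keep winding.

>>> move_arm:
  plan:
    - [[0,2.1,0,0,0,2,180],[0,2.1,0,0,0,2,180],[0,2.1,0,0,0,2,180]]

```text
clock: 7.8
tcp_pos: [0.5766, 0.1767, 0.1393]
tcp_rot: [[-0.125, 0.992, -0.001], [0.992, 0.125, -0.0], [0.0, -0.001, -1.0]]
contact_force: [-1.4, -0.7, 0.7]
opening: 0.294
finger_force: 0.6
```

>>> move_arm:
  plan:
    - [[0,2.1,0,0,0,2,180],[0,2.1,0,0,0,2,180]]

```text
clock: 8.0
tcp_pos: [0.5808, 0.1772, 0.1393]
tcp_rot: [[-0.055, 0.998, -0.001], [0.998, 0.055, -0.0], [-0.0, -0.001, -1.0]]
contact_force: [-0.2, 0.0, -0.2]
opening: 0.29
finger_force: 0.6
```

>>> move_arm:
  plan:
    - [[0,2.1,0,0,0,2,180],[0,1.1,0,0,0,1,180]]

```text
clock: 8.2
tcp_pos: [0.5842, 0.1774, 0.1393]
tcp_rot: [[-0.003, 1.0, -0.0], [1.0, 0.003, 0.0], [0.0, -0.0, -1.0]]
contact_force: [-0.3, -0.4, 0.1]
opening: 0.297
finger_force: 0.6
```

>>> move_arm:
  plan:
    - [[0,1.1,0,0,0,1,180],[0,1.1,0,0,0,1,180]]

```text
clock: 8.4
tcp_pos: [0.5865, 0.1774, 0.1393]
tcp_rot: [[0.032, 0.999, -0.0], [0.999, -0.032, 0.0], [0.0, -0.0, -1.0]]
contact_force: [-0.8, 0.5, 0.6]
opening: 0.293
finger_force: 0.6
```

```bash
python3 - <<'E'
from h import *
i=capture("top");s=read_state();print(s["tcp_pos"],s["contact_force"])
cv2.imwrite("pics/t4.png",cv2.resize(i[180:260,290:400],None,fx=6,fy=6,interpolation=cv2.INTER_CUBIC)[:,:,::-1])
E
```

```text
[0.58676941 0.1774259  0.13931469] [-1.98761348  1.08438726 -0.18438629]
```

View pics/t4.png

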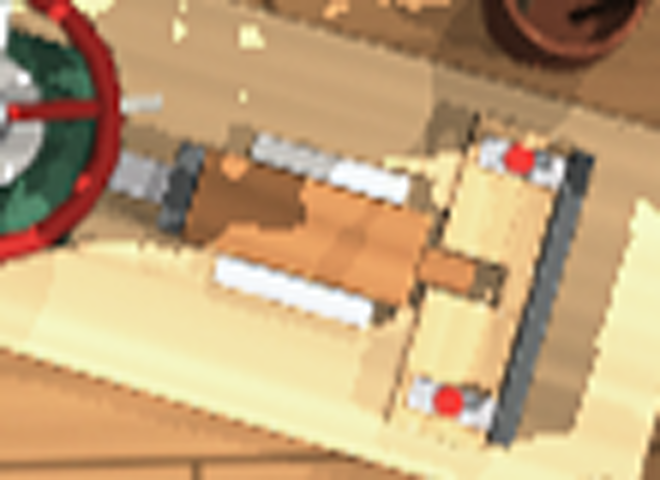

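The jaw at (320,210) is at the bar's end and the shoulder gap at (360,221) is only about 3 mm. Small steps from here.

>>> move_arm:
  plan:
    - [[0,1,0,0,0,1,180],[0,1,0,0,0,1,180]]

```text
clock: 8.65
tcp_pos: [0.5885, 0.1773, 0.1393]
tcp_rot: [[0.068, 0.998, -0.0], [0.998, -0.068, -0.0], [-0.0, -0.0, -1.0]]
contact_force: [-1.9, -0.3, 0.2]
opening: 0.294
finger_force: 0.7
```

>>> move_arm:
  plan:
    - [[0,1,0,0,0,1,180],[0,0,0,0,0,0,180]]

```text
clock: 8.85
tcp_pos: [0.5898, 0.1772, 0.1393]
tcp_rot: [[0.084, 0.996, 0.0], [0.996, -0.084, 0.0], [0.0, 0.0, -1.0]]
contact_force: [-1.2, -0.4, 0.7]
opening: 0.293
finger_force: 0.5
```

>>> move_arm:
  plan:
    - [[0,1,0,0,0,1,180],[0,0,0,0,0,0,180]]

```text
clock: 9.05
tcp_pos: [0.5908, 0.1772, 0.1393]
tcp_rot: [[0.102, 0.995, 0.0], [0.995, -0.102, 0.0], [0.0, 0.0, -1.0]]
contact_force: [-0.5, 0.8, 1.1]
opening: 0.296
finger_force: 0.5
```

>>> move_arm:
  plan:
    - [[0,1,0,0,0,1,180],[0,0,0,0,0,0,180]]

```text
clock: 9.25
tcp_pos: [0.5918, 0.177, 0.1393]
tcp_rot: [[0.119, 0.993, 0.0], [0.993, -0.119, 0.0], [0.0, 0.0, -1.0]]
contact_force: [-0.9, 0.3, 0.7]
opening: 0.295
finger_force: 0.5
```

>>> move_arm:
  plan:
    - [[0,1,0,0,0,1,180],[0,0,0,0,0,0,180]]

```text
clock: 9.45
tcp_pos: [0.5928, 0.1769, 0.1393]
tcp_rot: [[0.136, 0.991, 0.0], [0.991, -0.136, -0.0], [0.0, 0.0, -1.0]]
contact_force: [0.0, -0.7, 1.2]
opening: 0.296
finger_force: 0.5
```

>>> move_arm:
  plan:
    - [[0,1,0,0,0,1,180],[0,1,0,0,0,1,180]]

```text
clock: 9.65
tcp_pos: [0.5946, 0.1766, 0.1393]
tcp_rot: [[0.172, 0.985, -0.0], [0.985, -0.172, -0.0], [-0.0, -0.0, -1.0]]
contact_force: [-0.9, -0.5, 0.1]
opening: 0.292
finger_force: 0.7
```

>>> move_arm:
  plan:
    - [[0,1,0,0,0,1,180],[0,0,0,0,0,0,180]]

```text
clock: 9.85
tcp_pos: [0.5959, 0.1764, 0.1393]
tcp_rot: [[0.188, 0.982, 0.0], [0.982, -0.188, -0.0], [0.0, 0.0, -1.0]]
contact_force: [-0.9, 0.5, 1.2]
opening: 0.291
finger_force: 0.4
```

>>> move_arm:
  plan:
    - [[0,1,0,0,0,1,180],[0,0,0,0,0,0,180]]

```text
clock: 10.05
tcp_pos: [0.5967, 0.1762, 0.1393]
tcp_rot: [[0.205, 0.979, 0.0], [0.979, -0.205, -0.0], [-0.0, 0.0, -1.0]]
contact_force: [-0.8, -0.7, 0.1]
opening: 0.293
finger_force: 0.4
```

>>> move_arm:
  plan:
    - [[0,1,0,0,0,1,180],[0,0,0,0,0,0,180]]

```text
clock: 10.25
tcp_pos: [0.5976, 0.176, 0.1393]
tcp_rot: [[0.222, 0.975, 0.0], [0.975, -0.222, 0.0], [0.0, 0.0, -1.0]]
contact_force: [-0.8, 0.1, -0.5]
opening: 0.294
finger_force: 0.4
```

>>> move_arm:
  plan:
    - [[0,1,0,0,0,1,180],[0,0,0,0,0,0,180]]

```text
clock: 10.45
tcp_pos: [0.5986, 0.1758, 0.1393]
tcp_rot: [[0.239, 0.971, 0.0], [0.971, -0.239, 0.0], [0.0, 0.0, -1.0]]
contact_force: [-1.0, -0.6, 0.2]
opening: 0.294
finger_force: 0.4
```

>>> move_arm:
  plan:
    - [[0,1,0,0,0,1,180],[0,0,0,0,0,0,180]]

```text
clock: 10.65
tcp_pos: [0.5996, 0.1756, 0.1393]
tcp_rot: [[0.256, 0.967, 0.0], [0.967, -0.256, 0.0], [0.0, 0.0, -1.0]]
contact_force: [-1.1, -0.5, 0.3]
opening: 0.293
finger_force: 0.4
```

>>> move_arm:
  plan:
    - [[0,1,0,0,0,1,180],[0,1,0,0,0,1,180]]

```text
clock: 10.85
tcp_pos: [0.6013, 0.1751, 0.1393]
tcp_rot: [[0.291, 0.957, -0.0], [0.957, -0.291, -0.0], [-0.0, -0.0, -1.0]]
contact_force: [-1.0, -0.0, 0.6]
opening: 0.294
finger_force: 0.6
```

>>> move_arm:
  plan:
    - [[0,1,0,0,0,1,180],[0,0,0,0,0,0,180]]

```text
clock: 11.05
tcp_pos: [0.6026, 0.1748, 0.1393]
tcp_rot: [[0.307, 0.952, 0.0], [0.952, -0.307, 0.0], [0.0, 0.0, -1.0]]
contact_force: [-0.9, 0.1, 0.5]
opening: 0.294
finger_force: 0.4
```

>>> move_arm:
  plan:
    - [[0,1,0,0,0,1,180],[0,0,0,0,0,0,180]]

```text
clock: 11.25
tcp_pos: [0.6027, 0.1746, 0.1393]
tcp_rot: [[0.323, 0.946, -0.001], [0.946, -0.323, 0.0], [-0.0, -0.001, -1.0]]
contact_force: [-3.3, 0.1, 1.1]
opening: 0.294
finger_force: 1.4
```

```bash
python3 - <<'E'
from h import *
i=capture("top");s=read_state();print(s["tcp_pos"],s["contact_force"])
cv2.imwrite("pics/t5.png",cv2.resize(i[180:260,290:400],None,fx=6,fy=6,interpolation=cv2.INTER_CUBIC)[:,:,::-1])
E
```

```text
[0.60267113 0.1745521  0.13924408] [-2.4145496  -0.18077332  1.6416422 ]
```

View pics/t5.png

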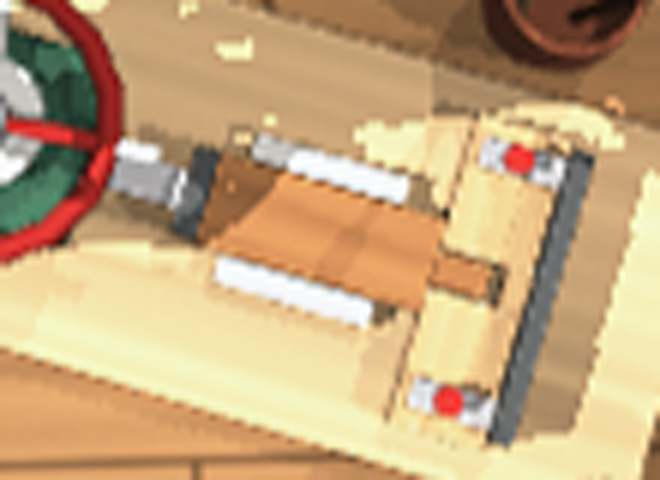

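The shoulder now looks to be on the rail face at (363,221). The force has risen to 3.3 N and the TCP has stalled, so I press up gradually.

>>> move_arm:
  plan:
    - [[0,1,0,0,0,0,180],[0,0,0,0,0,0,180]]

```text
clock: 11.5
tcp_pos: [0.6028, 0.1746, 0.1392]
tcp_rot: [[0.322, 0.947, -0.003], [0.947, -0.322, 0.0], [-0.001, -0.003, -1.0]]
contact_force: [-5.2, 0.4, 2.9]
opening: 0.292
finger_force: 2.5
```

>>> move_arm:
  plan:
    - [[0,1,0,0,0,0,180],[0,0,0,0,0,0,180]]

```text
clock: 11.7
tcp_pos: [0.6029, 0.1745, 0.1392]
tcp_rot: [[0.322, 0.947, -0.005], [0.947, -0.322, 0.001], [-0.001, -0.005, -1.0]]
contact_force: [-5.8, 2.0, 3.5]
opening: 0.298
finger_force: 3.4
```

>>> move_arm:
  plan:
    - [[0,1,0,0,0,0,180],[0,0.6,0,0,0,0,180],[0,0,0,0,0,0,180]]

```text
clock: 12.0
tcp_pos: [0.6029, 0.1745, 0.1391]
tcp_rot: [[0.322, 0.947, -0.008], [0.947, -0.322, 0.001], [-0.001, -0.008, -1.0]]
contact_force: [-8.6, 1.9, 5.2]
opening: 0.29
finger_force: 4.8
```

>>> move_arm:
  plan:
    - [[0,0.6,0,0,0,0,180],[0,0,0,0,0,0,180]]

```text
clock: 12.2
tcp_pos: [0.603, 0.1745, 0.1391]
tcp_rot: [[0.322, 0.947, -0.009], [0.947, -0.322, 0.002], [-0.001, -0.009, -1.0]]
contact_force: [-10.5, 1.9, 6.7]
opening: 0.294
finger_force: 5.3
```

>>> move_arm:
  plan:
    - [[0,0,0,0,0,0,180],[0,0,0,0,0,0,180],[0,0,0,0,0,0,180],[0,0,0,0,0,0,180],[0,0,0,0,0,0,180],[0,0,0,0,0,0,180],[0,0,0,0,0,0,180],[0,0,0,0,0,0,180]]

```text
clock: 13.0
tcp_pos: [0.603, 0.1745, 0.1391]
tcp_rot: [[0.322, 0.947, -0.009], [0.947, -0.322, 0.002], [-0.001, -0.009, -1.0]]
contact_force: [-9.8, 3.2, 6.9]
opening: 0.293
finger_force: 5.2
```

```bash
python3 - <<'E'
from h import *
F=[];
for k in range(4):
    i=capture("top");F.append(read_state()["contact_force"])
print(np.mean(F,0),read_state()["joint_pos"])
t=cv2.imread("pics/top0.png")[:,:,::-1]
# bar brown mask along the press axis: right-most (shoulder) edge projection before/after
for im in(t,i):
    hsv=cv2.cvtColor(np.ascontiguousarray(im),cv2.COLOR_RGB2HSV);print(hsv[215:240:4,350:375:4,1].tolist()) if 0 else None
cv2.imwrite("pics/t6.png",i[:,:,::-1])
E
```

```text
[-9.72668162  2.92114781  5.85785672] [ 5.8865127  37.53651532 86.26143323  0.17295335 56.71746293 24.5974808 ]
```

>>> move_arm:
  plan:
    - [[0,-2.6,0,0,0,0,180],[0,-2.4,0,0,0,0,180],[-0.1,-4.1,0,0,0,-4,180],[-0.1,-4.1,0,0,0,-4,180],[-0.1,-4.1,0,0,0,-4,180],[-0.1,-4.1,0,0,0,-4,180],[-0.1,-4.1,0,0,0,-4,180],[-0.1,-4.1,0,0,0,-4,180],[-0.1,-4.1,0,0,0,-4,180],[-0.1,-4.1,0,0,0,-4,180]]

```text
clock: 14.2
tcp_pos: [0.573, 0.1769, 0.1398]
tcp_rot: [[-0.231, 0.973, 0.007], [0.973, 0.231, 0.001], [-0.001, 0.007, -1.0]]
contact_force: [0.8, 0.1, -0.6]
opening: 0.295
finger_force: 0.7
```

>>> move_arm:
  plan:
    - [[-0.1,-4.1,0,0,0,-4,180],[-0.1,-4.1,0,0,0,-4,180],[-0.1,-4.1,0,0,0,-4,180],[-0.1,-4.1,0,0,0,-4,180],[-0.1,-4.1,0,0,0,-4,180],[-0.1,-4.1,0,0,0,-4,180]]

```text
clock: 14.8
tcp_pos: [0.5506, 0.167, 0.1399]
tcp_rot: [[-0.606, 0.795, 0.006], [0.795, 0.606, 0.001], [-0.003, 0.006, -1.0]]
contact_force: [0.8, 1.3, 0.4]
opening: 0.295
finger_force: 0.8
```

>>> move_arm:
  plan:
    - [[-0.1,-4.1,0,0,0,-4,180],[-0.1,-4.1,0,0,0,-4,180],[-0.1,-4.1,0,0,0,-4,180],[-0.1,-4.1,0,0,0,-4,180],[-0.1,-4.1,0,0,0,-4,180],[-0.1,-4.1,0,0,0,-4,180],[-0.1,-4.1,0,0,0,-4,180],[-0.1,-4.1,0,0,0,-4,180],[0,-2,0,0,0,-2,180],[0,0,0,0,0,0,180]]

```text
clock: 15.8
tcp_pos: [0.5294, 0.1388, 0.1398]
tcp_rot: [[-0.946, 0.323, 0.004], [0.323, 0.946, 0.0], [-0.004, 0.002, -1.0]]
contact_force: [0.3, -0.2, -0.6]
opening: 0.297
finger_force: 0.1
```

```bash
cat > p.py <<'E'
from h import *
import sys
np.set_printoptions(precision=4,suppress=True)
W=np.array([.585,.119,.1095])
def unroll(n,im,z,radii,a,c=None):
    # sample the picture along a circle (radii about W, height z), median over radii
    c=c or camera_info(n);out=[]
    for r in radii:
        uv=np.array([proj(n,W+[r*np.cos(t),r*np.sin(t),z-W[2]],c) for t in np.radians(a)],np.float32)
        out.append(cv2.remap(im,uv[None,:,0],uv[None,:,1],cv2.INTER_LINEAR)[0].astype(float))
    return np.mean(out,0)
if __name__=="__main__":
    s=read_state();a=np.arange(-60,30,.5)
    for n in("top","side"):
        im=capture(n)
        u=unroll(n,im,W[2],np.arange(.070,.081,.002),a);sat=u.min(1)
        y=unroll(n,im,W[2]-.007,np.arange(.083,.093,.002),a);yy=np.minimum(y[:,0],y[:,1])-y[:,2]
        def pk(v):
            k=v.argmax();m=(abs(a-a[k])<6)&(v>v[k]*.6);return a[k],(a[m]*v[m]).sum()/v[m].sum(),v[k]
        print(n,"ptr",pk(sat),"mark",pk(yy));print("  white",[(int(q),int(w)) for q,w in zip(a[::6],sat[::6])])
    d=s["tcp_pos"]-W;print(s["tcp_pos"],np.degrees(np.arctan2(d[1],d[0])),s["contact_force"])
E
python3 p.py
```

```text
top ptr (np.float64(-23.0), np.float64(-23.05005112654702), np.float64(242.83333333333334)) mark (np.float64(-9.5), np.float64(-9.483882521489974), np.float64(131.8))
  white [(-60, 126), (-57, 115), (-54, 114), (-51, 156), (-48, 178), (-45, 177), (-42, 177), (-39, 176), (-36, 178), (-33, 180), (-30, 180), (-27, 183), (-24, 241), (-21, 224), (-18, 168), (-15, 222), (-12, 211), (-9, 213), (-6, 191), (-3, 159), (0, 161), (3, 171), (6, 177), (9, 176), (12, 178), (15, 176), (18, 164), (21, 155), (24, 157), (27, 167)]
side ptr (np.float64(-29.0), np.float64(-28.604416936920476), np.float64(224.5)) mark (np.float64(-13.5), np.float64(-13.71773644817419), np.float64(105.2))
  white [(-60, 91), (-57, 82), (-54, 78), (-51, 76), (-48, 75), (-45, 72), (-42, 64), (-39, 52), (-36, 65), (-33, 150), (-30, 220), (-27, 202), (-24, 141), (-21, 90), (-18, 71), (-15, 53), (-12, 42), (-9, 68), (-6, 139), (-3, 169), (0, 171), (3, 169), (6, 146), (9, 107), (12, 99), (15, 115), (18, 134), (21, 148), (24, 154), (27, 151)]
[0.5294 0.1388 0.1398] 160.4063485292481 [ 0.3268 -0.2129 -0.59  ]
```

>>> move_arm:
  plan:
    - [[0,-2.1,0,0,0,-2,180],[0,-2.1,0,0,0,-2,180],[0,-2.1,0,0,0,-2,180],[0,-2.1,0,0,0,-2,180],[0,-2.1,0,0,0,-2,180],[0,0,0,0,0,0,180]]

```text
clock: 16.5
tcp_pos: [0.5259, 0.1287, 0.1395]
tcp_rot: [[-0.988, 0.154, 0.002], [0.154, 0.988, 0.0], [-0.002, 0.0, -1.0]]
contact_force: [0.1, 0.1, 0.6]
opening: 0.296
finger_force: 0.1
```

```bash
python3 p.py
```

```text
top ptr (np.float64(-12.5), np.float64(-12.224637440679656), np.float64(244.16666666666666)) mark (np.float64(-9.5), np.float64(-9.468201754385968), np.float64(130.8))
  white [(-60, 127), (-57, 115), (-54, 114), (-51, 135), (-48, 178), (-45, 178), (-42, 176), (-39, 176), (-36, 177), (-33, 178), (-30, 180), (-27, 179), (-24, 175), (-21, 174), (-18, 167), (-15, 215), (-12, 241), (-9, 230), (-6, 202), (-3, 159), (0, 162), (3, 171), (6, 176), (9, 176), (12, 177), (15, 175), (18, 163), (21, 154), (24, 157), (27, 171)]
side ptr (np.float64(-19.0), np.float64(-19.21965730604474), np.float64(226.16666666666666)) mark (np.float64(-13.5), np.float64(-13.519200211864408), np.float64(97.19999999999999))
  white [(-60, 91), (-57, 85), (-54, 80), (-51, 75), (-48, 70), (-45, 72), (-42, 79), (-39, 80), (-36, 72), (-33, 56), (-30, 51), (-27, 76), (-24, 137), (-21, 211), (-18, 218), (-15, 159), (-12, 72), (-9, 65), (-6, 139), (-3, 183), (0, 198), (3, 192), (6, 152), (9, 107), (12, 99), (15, 116), (18, 134), (21, 148), (24, 154), (27, 152)]
[0.5259 0.1287 0.1395] 170.69031840086603 [0.0852 0.0852 0.556 ]
```

```bash
cat > p2.py <<'E'
import p
from p import *
Z=.1095;a=np.arange(-45,25,.25)
E={"top":(285.2646,199.0265),"side":(328.6317,223.7541)}
def meas(n,im,c=None,e=None):
    p.W=onz(n,e or E[n],Z,c)
    u=p.unroll(n,im,Z+.0025,np.arange(.071,.0815,.0015),a,c).min(1)
    y=p.unroll(n,im,Z-.0045,np.arange(.084,.092,.0015),a,c);y=np.minimum(y[:,0],y[:,1])-y[:,2]
    def pk(v):
        k=v.argmax();b=np.median(v[abs(a-a[k])<12]);m=(abs(a-a[k])<6)&(v>(v[k]+b)/2);return round(a[m].mean(),2),round(np.ptp(a[m]),1)
    i=u.argmax();print(n,"W",p.W,"ptr",pk(u),"mark",pk(y),"white",u[max(0,i-36):i+37:4].astype(int))
if __name__=="__main__":
    for n in E: meas(n,capture(n))
    print(read_state()["tcp_pos"])
E
python3 p2.py
```

```text
top W [0.5853 0.1187 0.1095] ptr (np.float64(-11.75), np.float64(6.5)) mark (np.float64(-9.5), np.float64(2.5)) white [158 160 158 150 145 154 178 211 236 242 236 212 201 201 200 197 169 142
 139]
side W [0.5841 0.1168 0.1095] ptr (np.float64(-15.75), np.float64(7.0)) mark (np.float64(-10.75), np.float64(5.0)) white [ 60  70  85 103 126 154 183 206 218 222 216 201 181 156 125  95  70  53
  55]
[0.525  0.1288 0.1393]
```

>>> move_arm:
  plan:
    - [[0,-1.5,0,0,0,-1,180],[0,-1.5,0,0,0,-1,180],[0,0,0,0,0,0,180]]

```text
clock: 17.0
tcp_pos: [0.5244, 0.1257, 0.1393]
tcp_rot: [[-0.993, 0.118, -0.0], [0.118, 0.993, -0.0], [0.0, -0.0, -1.0]]
contact_force: [0.4, -0.4, -0.8]
opening: 0.29
finger_force: 0.3
```

```bash
python3 p2.py
```

```text
top W [0.5853 0.1187 0.1095] ptr (np.float64(-10.62), np.float64(7.2)) mark (np.float64(-9.62), np.float64(2.8)) white [156 149 148 162 187 202 204 210 227 243 237 226 209 182 153 139 137 136
 136]
side W [0.5841 0.1168 0.1095] ptr (np.float64(-12.62), np.float64(6.2)) mark (np.float64(-10.62), np.float64(4.8)) white [ 57  63  77  96 120 150 179 203 218 223 216 203 182 153 124 104  88  82
 103]
[0.5244 0.1257 0.1393]
```

>>> move_arm:
  plan:
    - [[0,4.5,0,0,0,0,180],[0,0,-10,0,0,0,180],[0,0,-20,0,0,0,180],[0,0,-35,0,0,0,0],[0,0,-40,0,0,0,0],[0,0,-40,0,0,0,0],[0,0,-30,0,0,0,0],[0,0,0,0,0,0,0],[0,0,0,0,0,0,0]]

```text
clock: 18.0
tcp_pos: [0.525, 0.1304, 0.3155]
tcp_rot: [[-0.993, 0.118, 0.002], [0.118, 0.993, -0.0], [-0.002, 0.0, -1.0]]
contact_force: [-0.6, -0.9, -0.4]
opening: 1.003
finger_force: 0.0
```

```bash
cat > w.py <<'E'
import p2;from p2 import *
c=camera_info("wrist");i=capture("wrist");cv2.imwrite("pics/w5.png",i[:,:,::-1]);cs=proj("wrist",[.585,.119,.1095],c)
x0,y0=int(cs[0])-75,int(cs[1])-75;q=i[y0:y0+150,x0:x0+150]
r,g,b=[q[:,:,k].astype(int) for k in range(3)];m=((r>90)&(g<r*.4)&(b<r*.4)).astype(np.uint8)
k=cv2.convexHull(max(cv2.findContours(m,0,cv2.CHAIN_APPROX_NONE)[0],key=cv2.contourArea));e=cv2.fitEllipse(k);C=tuple(np.add(e[0],(x0,y0)));print(cs,C,e[1])
meas("wrist",i,c,C)
for n in E: meas(n,capture(n))
# radial section of the yellow line and pointer in the wrist view: angle of the peak at each radius
p2.p.W=onz("wrist",C,Z,c)
for rr in np.arange(.070,.094,.002):
    u=p2.p.unroll("wrist",i,Z+.0025,[rr],a,c);y=p2.p.unroll("wrist",i,Z-.0045,[rr],a,c);f=np.minimum(y[:,0],y[:,1])-y[:,2];v=u.min(1)
    h=v>(v.max()+np.median(v))/2;print(round(rr,3),"white",a[h].min(),a[h].max(),int(v.max()),"yel",a[f.argmax()],int(f.max()))
E
python3 w.py
```

```text
(np.float64(315.84727698865464), np.float64(224.98574788938197)) (np.float64(316.4625473022461), np.float64(223.63282012939453)) (99.1500015258789, 105.8231201171875)
wrist W [0.5833 0.12   0.1095] ptr (np.float64(-10.5), np.float64(4.5)) mark (np.float64(8.77), np.float64(6.0)) white [ 32  28  27  28  25  29  41  46  97 166 158 158 147  88  39  47  41  27
  28]
top W [0.5853 0.1187 0.1095] ptr (np.float64(-10.62), np.float64(7.2)) mark (np.float64(-9.62), np.float64(2.8)) white [153 146 146 160 186 201 202 208 225 242 235 225 208 181 152 137 135 134
 134]
side W [0.5841 0.1168 0.1095] ptr (np.float64(-12.62), np.float64(6.2)) mark (np.float64(-10.75), np.float64(5.0)) white [ 56  62  76  95 120 149 178 203 218 223 216 202 181 153 124 103  87  82
 103]
0.07 white -15.25 -5.0 164 yel 22.5 23
0.072 white -13.25 -8.0 166 yel -34.5 38
0.074 white -12.75 -8.5 169 yel -32.75 42
0.076 white -12.75 -8.5 171 yel -34.0 40
0.078 white -12.5 -8.5 171 yel 6.25 40
0.08 white -12.5 -8.75 172 yel 17.75 40
0.082 white -12.25 -8.75 168 yel 19.0 40
0.084 white -12.25 -8.75 173 yel 8.5 39
0.086 white -12.0 -8.75 146 yel 6.0 41
0.088 white -45.0 -37.5 101 yel 5.75 40
0.09 white -45.0 -36.5 103 yel 5.75 40
0.092 white -45.0 -35.75 100 yel -10.5 100
```

```bash
python3 - <<'E'
import p2;from p2 import *
c=camera_info("wrist");i=capture("wrist");C=(316.4625,223.6328);a=np.arange(-25,5,.1)
for dz in(0,.004):
  for Zc in (Z+dz,):
    p2.p.W=onz("wrist",C,Zc,c);P=[];Y=[]
    for rr in np.arange(.074,.086,.002):
        v=p2.p.unroll("wrist",i,Zc+.0025,[rr],a,c).min(1);h=v>100;P.append(a[h].mean())
    for rr in np.arange(.089,.099,.001):
        y=p2.p.unroll("wrist",i,Zc-.0045,[rr],a,c);f=np.minimum(y[:,0],y[:,1])-y[:,2];h=f>45
        Y.append((round(a[h].mean(),2),round(np.ptp(a[h]),1)) if h.any() else None)
    print(np.round(P,2),Y)
E
```

```text
[ -9.75 -10.15 -10.15 -10.1  -10.1  -10.15] [None, None, None, None, None, None, (np.float64(-9.45), np.float64(2.1)), (np.float64(-9.55), np.float64(2.7)), (np.float64(-9.65), np.float64(2.7)), (np.float64(-9.6), np.float64(2.6)), (np.float64(-9.6), np.float64(2.6))]
[ -9.86 -10.15 -10.15 -10.05 -10.15 -10.1 ] [None, None, None, None, None, (np.float64(-9.5), np.float64(2.2)), (np.float64(-9.55), np.float64(2.7)), (np.float64(-9.6), np.float64(2.6)), (np.float64(-9.6), np.float64(2.6)), (np.float64(-9.55), np.float64(2.5)), (np.float64(-9.45), np.float64(2.7))]
```

```bash
python3 - <<'E'
from h import *
i=capture("top").astype(int);o=cv2.imread("pics/t6.png")[:,:,::-1].astype(int);t=cv2.imread("pics/top0.png")[:,:,::-1].astype(int)
s=lambda x:x[205:245,352:372]
print("shoulder patch diff closed-vs-now",abs(s(i)-s(o)).mean(),"start-vs-now",abs(s(i)-s(t)).mean())
m=lambda x:[(q[50:,:,0].shape,) for q in()]
# hue-based bar edge along rows through the tongue
for n,x in(("start",t),("pressed",o),("now",i)): print(n,[int(v) for v in x[219,350:376,2]])
print(read_state()["contact_force"],read_state()["clock"])
E
```

```text
shoulder patch diff closed-vs-now 10.380416666666667 start-vs-now 22.534166666666668
start [59, 68, 71, 73, 74, 74, 74, 75, 76, 75, 80, 75, 67, 64, 124, 127, 128, 132, 133, 126, 115, 117, 117, 117, 113, 128]
pressed [81, 89, 89, 92, 93, 97, 98, 97, 99, 99, 99, 99, 98, 103, 162, 163, 166, 169, 172, 162, 151, 152, 154, 153, 143, 146]
now [76, 84, 83, 86, 88, 91, 92, 91, 91, 93, 92, 93, 91, 96, 152, 153, 155, 159, 162, 152, 142, 144, 145, 145, 134, 138]
[0.26473449 0.05959593 0.44147468] 18.25
```

```bash
python3 -c "
from workcell import *
print(close_job())"
```

```text
the job is handed in; nothing more can be done
None
```

The job is handed in: I pressed the joint closed with about 10 N at the handle, wound the wheel back and lifted the gripper clear. The top camera shows the joint still closed. The pointer is about 0.5° from the yellow mark by the wrist camera; the less reliable side view reads nearer 2°. The verdict was not shown to me.

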